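# Move dried glaze plaques from the hooks to the drying rack and set the dryer timer

## Task

Take every glazed plaque off its hook (lift it over the upturned tip before drawing it away) and stand each one on edge in a slot of its own in the wooden rack, right down on the slot floor. Once all of them are in the rack, turn the timer dial until its white pointer is at the red mark. Leave the pots, saucer and brush where they are.

Things in the scene. Friction and masses are not known exactly. Their poses are not given: they have to be found in the camera images.
- plaque_purple: purple ceramic plaque, 46 wide, 10 thick, 120 mm tall, 90 g, upright; may be absent. Origin: middle of bottom edge; x normal to face, y width, z up. Solid to z=54; above, a window 26 mm wide between side strips with outer edges y=+-23 up to z=105; window top is a gable, underside peak z=108, that hangs on a hook (origin then 32 mm above the table). Grip from above across 46 mm, TCP near z=90 mm.
- plaque_pink: pink ceramic plaque, 46 wide, 10 thick, 120 mm tall, 90 g, upright; may be absent. Origin: middle of bottom edge; x normal to face, y width, z up. Solid to z=54; above, a window 26 mm wide between side strips with outer edges y=+-23 up to z=105; window top is a gable, underside peak z=108, that hangs on a hook (origin then 32 mm above the table). Grip from above across 46 mm, TCP near z=90 mm.
- plaque_teal: teal ceramic plaque, 46 wide, 10 thick, 120 mm tall, 90 g, upright; may be absent. Origin: middle of bottom edge; x normal to face, y width, z up. Solid to z=54; above, a window 26 mm wide between side strips with outer edges y=+-23 up to z=105; window top is a gable, underside peak z=108, that hangs on a hook (origin then 32 mm above the table). Grip from above across 46 mm, TCP near z=90 mm.
- plaque_ochre: ochre ceramic plaque, 46 wide, 10 thick, 120 mm tall, 90 g, upright; may be absent. Origin: middle of bottom edge; x normal to face, y width, z up. Solid to z=54; above, a window 26 mm wide between side strips with outer edges y=+-23 up to z=105; window top is a gable, underside peak z=108, that hangs on a hook (origin then 32 mm above the table). Grip from above across 46 mm, TCP near z=90 mm.
- hooks: fixed wooden frame: rail 420 mm long along y, top 148 mm above the table, foot x=-20 to 80 mm. Origin on the table under the rail's front face; -x faces the robot. Four steel hooks of 8 mm bar at y=-150, -50, 50, 150: each runs along -x to x=-75 mm at height 135 mm (axis), then straight up to a tip at 164 mm. Plaques hang at about x=-30 to -45, face normal to the bar.
- hook_tip (a point): tip of the hook at y=-150 mm of the frame, 164 mm above the table. To come off any hook a hanging plaque must rise more than 25 mm to pass the tip, and at most about 45 mm before its window's sill meets the bar; then it is drawn along the frame's -x until its middle is past x=-90 mm. Neighbouring hooks are alike.
- rack: loose wooden slotted rack, 156 (x) by 92 (y), 58 mm tall, 0.9 kg. Origin: centre of underside, z up. Five slots at x=-56, -28, 0, 28, 56 mm, each 16 mm wide in x, slot floor at z=8, block tops at z=58; blocks 12 mm thick; low rails (top z=28) close the slots at y=+-32. A plaque goes in with its face normal to the rack's x and its bottom edge on the floor (origin z=8 mm).
- timer: fixed grey dryer timer console, 130 x 130 x 55 mm tall. Origin: centre of its underside. The dial is in the middle of its top.
- dial (a joint): angle of the black timer dial, rad, 0 to 3.4, grows clockwise seen from above; light friction (0.04 N m), stays where it is left. At 0 the pointer looks along the console's +x.
- dial_centre (a point): point on the dial's vertical axis, 80 mm above the table. The dial is a disc of 29 mm radius, its top 65 mm above the table, with an upright grip bar across it, 50 mm long, 12 mm wide, its top 91 mm above the table. The frame turns with the dial: x along the bar towards the pointer end.
- dial_pointer (a point): pointer end of the dial (the end with the white line on the bar and a white dot on the disc), 30 mm from its axis at the height of dial_centre; frame axes as for dial_centre
- index_ring: fixed flat white ring around the dial, 110 mm across, with one red index mark 7 mm wide and 22 mm long. Origin on the dial's axis; its x axis points from there to the red mark. The dial is on the mark when its pointer lies on this x axis.
- pot_purple: purple glazed flowerpot, 110 mm across, 120 mm tall, at the back right; a bystander. Origin: its middle underneath
- pot_pink: pink flowerpot, 100 mm across, 90 mm tall, at the back left; a bystander. Origin: its middle underneath
- pot_pink2: second pink flowerpot, 100 mm across, 90 mm tall, farther left; a bystander. Origin: its middle underneath
- saucer: pink saucer, 100 mm across, 18 mm tall, on the middle of the table; a bystander. Origin: its middle underneath
- brush: glazing brush, about 170 mm long and under 30 mm tall, lying in the middle of the table; a bystander. Origin: its middle underneath
Mind the look-alikes: they are no part of the job. Of the things that look like the plaque_ochre, the smallest one is meant.

How it is judged (in metres and radians):
On the way, in this order (a step that is already met when the one before it is completed fails the run):
1. every plaque stands in a slot of the rack, let go (z of plaque_purple in the frame of rack between 0.004 and 0.013 m and x of plaque_purple in the frame of rack between -0.068 and 0.068 m and y of plaque_purple in the frame of rack between -0.025 and 0.025 m and angle between each of plaque_purple, plaque_pink, plaque_teal, plaque_ochre's own z axis and vertical below 0.25 rad and z of plaque_pink in the frame of rack between 0.004 and 0.013 m and x of plaque_pink in the frame of rack between -0.068 and 0.068 m and y of plaque_pink in the frame of rack between -0.025 and 0.025 m and z of plaque_teal in the frame of rack between 0.004 and 0.013 m and x of plaque_teal in the frame of rack between -0.068 and 0.068 m and y of plaque_teal in the frame of rack between -0.025 and 0.025 m and z of plaque_ochre in the frame of rack between 0.004 and 0.013 m and x of plaque_ochre in the frame of rack between -0.068 and 0.068 m and y of plaque_ochre in the frame of rack between -0.025 and 0.025 m and linear speed of each of plaque_purple, plaque_pink, plaque_teal, plaque_ochre below 0.02 m/s and contact force between the fingers and plaque_purple below 0.5 N and contact force between the fingers and plaque_pink below 0.5 N and contact force between the fingers and plaque_teal below 0.5 N and contact force between the fingers and plaque_ochre below 0.5 N), for 0.2 s.
2. the dial's pointer is at the red mark (y of dial_pointer in the frame of index_ring between -0.004 and 0.004 m and x of dial_pointer in the frame of index_ring above 0.02 m), for 0.2 s.
At the end, for the whole second after the job is handed in: Every plaque present stands on edge in a rack slot, bottom edge within 5 mm of the slot floor and leaning less than 0.25 rad; the dial's pointer is within 4 mm (about 0.13 rad) of the red mark; rack and plaques at rest (all of step 2 and z of plaque_purple in the frame of rack between 0.004 and 0.013 m and x of plaque_purple in the frame of rack between -0.068 and 0.068 m and y of plaque_purple in the frame of rack between -0.025 and 0.025 m and angle between each of plaque_purple, plaque_pink, plaque_teal, plaque_ochre's own z axis and vertical below 0.25 rad and z of plaque_pink in the frame of rack between 0.004 and 0.013 m and x of plaque_pink in the frame of rack between -0.068 and 0.068 m and y of plaque_pink in the frame of rack between -0.025 and 0.025 m and z of plaque_teal in the frame of rack between 0.004 and 0.013 m and x of plaque_teal in the frame of rack between -0.068 and 0.068 m and y of plaque_teal in the frame of rack between -0.025 and 0.025 m and z of plaque_ochre in the frame of rack between 0.004 and 0.013 m and x of plaque_ochre in the frame of rack between -0.068 and 0.068 m and y of plaque_ochre in the frame of rack between -0.025 and 0.025 m and linear speed of each of plaque_purple, plaque_pink, plaque_teal, plaque_ochre, rack below 0.02 m/s and angle between rack's own z axis and vertical below 0.05 rad); the robot touches nothing.
It fails at once if a pot, the saucer or the brush is pushed more than 30 mm (distance of any of pot_purple, pot_pink, pot_pink2, saucer, brush from where it was at the start of the episode above 0.03 m).
It fails at once if a pot or the saucer is tipped over (angle between any of pot_purple, pot_pink, pot_pink2, saucer's own z axis and vertical above 0.5 rad).
Of plaque_purple, plaque_pink, plaque_teal, plaque_ochre only 3 to 4 are there at a start; the rules pass over those that are not, and their reading is None.
At some moment in a run one of rack may be knocked a few centimetres aside while the robot is not near it.
It also fails if it takes over 210 s, if anything falls off the work surface, if the arm or the gripper's body presses on something with over 40 N, if the wrist force passes 120 N, or if a joint passes its speed limit or range.

## Robot

A 6-joint arm with a two-finger parallel gripper is mounted at the origin on the work surface. World frame = base frame: x ahead of the robot, y to its left, z up, the work surface at z = 0. Lengths are in mm, angles in rad, forces in N, time in s.
With the tool pointing down it reaches from about 300 to 775 mm from the base axis. Payload 14.6 kg.
Tool frame: the origin (TCP) lies between the finger pads, 19 mm behind the fingertips; this is the grasp point; z points along the fingers, y is the direction in which the jaws open and shut (so a half turn about z gives the same grasp; the last joint's range is limited). The gripper opens to 94 mm and grips with 3 to 60 N. Pads are 16 mm wide; open, the fingers measure 119 mm over their backs; the gripper's body (75 mm by 177 mm) begins 78 mm behind the grasp point.
Start: joints at [1.065, 0.3, 1.521, -0, 1.321, -0.067], TCP at [233.666, 497.885, 224.246] pointing down, gripper open.
Joint ranges: [-3.03, 3.03], [-0.79, 2.21], [0.23, 2.52], [-1.04, 4.18], [0, 3.07], [-2.55, 2.55]. Speed limits (rad/s): [2.22, 2.22, 2.57, 3.14, 3.14, 3.14].

## Interface

Orientations are given as [roll, pitch, yaw] about the fixed x, y, z axes, in that order (R = Rz(yaw) Ry(pitch) Rx(roll)).
In Python, from cell import manip gives the robot as it stands. The module is installed in compiled form; this text tells all that it offers.
- The arm moves only by the tool send_rows, never from a script. Its argument "series" is a list that holds one entry, the list of rows, each a list of 5 numbers: the opening, from 0 (shut) to 1 (fully open), then the shift along the tool's x, y, z in mm, then the turn about the tool's z in degrees. In form: [[[gripper, dx, dy, dz, roll], ...]]. A call has 1 to 10 rows; each row is the pose to reach, as a shift and turn from the pose commanded when the call began, along the tool's axes at that moment; what a row does not reach only later rows make up. A row lasts 1/10 s, in which the tool goes at most 50 mm and 8.59 degrees, less where a joint would pass 70% of its speed; a pose out of reach is approached as far as the arm can. A call with a gripper value outside its range is refused whole. The fingers move at their own pace and stop on an object; "newtons" is the grip in N (left out, the last holds). Time passes only in rows, so rows that repeat a pose let the fingers close. It gives the time, the measured TCP pose, the force and the opening at its end, in the units of the state.
- manip.read_state(): the state, without advancing time (a new reading comes with each control period).
- manip.camera(name): name is "scene" or "top" or "wrist"; returns a dict with "img" (480x640x3 uint8, red, green, blue), "vfov" (degrees; the focal length in pixels is half the picture's height over the tangent of half this angle, whatever the lens; pixels are square), "cx", "cy" (the principal point, pixels), "dist" ([k1, k2, p1, p2, k3] as OpenCV has them; the pictures are not rectified), "pose" (4x4, takes a point from camera to world coordinates); the wrist camera has in their place "T_tool_cam" (4x4, takes a point from camera to tool coordinates, whose origin is the TCP and whose axes are the flange's). Camera axes: x right, y down, z forward; pixel columns grow to the right and rows downward; lengths in mm; the calibration is good to about 2 mm. A picture is of the moment at which its call begins: read the wrist's pose just before it. There is no depth.
- manip.sign_off(): hands the job in, once; it reports no verdict.
Trained networks look in a picture, given as the dict that the camera call returned (one of the last four; its "shot" number tells which), for a name from the list of things; names that differ only in an ending like _2 or _b are one class to them, and where a whole thing is asked for, a point or a joint stands for the part that bears it (a point fixed in the world has none). Each returns a list of dicts, best first, with "conf" (0 to 1); they miss things now and then, are a little off and sometimes report something else, mostly with a low value. They report only what shows in the picture. A call takes as long as a camera call. They do not tell look-alikes from the thing itself.
- manip.find_in(target, picture): "rect" ([left, top, width, height] in pixels, round what is visible of it).
- manip.silhouettes(target, picture): "pixels" (480x640 bool, what is visible of it) and "rect" ([left, top, width, height] in pixels, round what is visible of it).
The state is a dict: "clock": time; "joints": joint angles; "qd": joint speeds; "effort": joint torques, N m; "eef_pos": TCP position; "eef_rot": TCP orientation; "wrist_force": force on the tool from outside, world axes, zero at the start; "moment": the same for the moment, N m; "finger_gap": finger opening in mm.
Only numpy, scipy, OpenCV 4.12 (cv2) and the standard library are available. Lean on these libraries where they do the work, as an engineer would, in place of code of your own. Each camera call takes 0.05 s, during which the arm holds its last target. There are 200 camera calls.

## Working session

There is one attempt and no reset: what is moved stays moved. The work goes in short steps, Python scripts to look and compute and a tool call to move; the robot and the scene stay as the last step left them, time stands still between calls to the robot, and variables do not carry over. Pictures are saved under pics/ and viewed, about 12 in all and at most 16, crops included, and the job is handed in when it is done.

Besides the shell and the picture viewer there is one more tool, called after ">>>" as name([rows], argument=value, ...), one row to a line, values as JSON. send_rows: Moves the arm, as the interface text tells. Its arguments: {"type":"object","properties":{"series":{"type":"array"},"newtons":{"type":"number"}},"required":["series"]}

```bash
mkdir -p pics; cat > h.py <<'E'
import numpy as np, cv2
from cell import manip
from scipy.spatial.transform import Rotation as R
def save(c,n): cv2.imwrite('pics/'+n+'.png',c['img'][:,:,::-1])
def K(c):
    f=240/np.tan(np.radians(c['vfov'])/2); return np.array([[f,0,c['cx']],[0,f,c['cy']],[0,0,1.]])
def Tcam(c,st=None):
    if 'pose' in c: return np.array(c['pose'])
    T=np.eye(4); T[:3,:3]=R.from_euler('xyz',st['eef_rot']).as_matrix(); T[:3,3]=st['eef_pos']
    return T@np.array(c['T_tool_cam'])
def px2z(c,uv,z,st=None):
    "pixels to world points at height z"
    T=Tcam(c,st); p=cv2.undistortPoints(np.array(uv,float).reshape(-1,1,2),K(c),np.array(c['dist'],float)).reshape(-1,2)
    d=np.c_[p,np.ones(len(p))]@T[:3,:3].T
    return T[:3,3]+d*((z-T[2,3])/d[:,2])[:,None]
def proj(c,P,st=None):
    T=np.linalg.inv(Tcam(c,st)); P=np.array(P,float).reshape(-1,3)@T[:3,:3].T+T[:3,3]
    return cv2.projectPoints(P,np.zeros(3),np.zeros(3),K(c),np.array(c['dist'],float))[0].reshape(-1,2)
E
python3 - <<'E'
from h import *
s=manip.read_state(); print({k:np.round(v,3) for k,v in s.items()})
for n in ['scene','top']:
    c=manip.camera(n); save(c,n+'0'); print(n,c['vfov'],np.round(c['pose'],2).tolist())
    for t in ['plaque_purple','plaque_pink','plaque_teal','plaque_ochre','rack','timer','dial','hooks','index_ring','saucer','brush']:
        print(t,[(np.round(d['rect']).astype(int).tolist(),round(d['conf'],2)) for d in manip.find_in(t,c)])
c=manip.camera('wrist');print(np.round(c['T_tool_cam'],3).tolist())
E
```

```text
{'clock': np.float64(0.0), 'joints': array([ 1.065,  0.3  ,  1.522, -0.   ,  1.321, -0.067]), 'qd': array([-0.   , -0.   , -0.003, -0.   , -0.002,  0.002]), 'effort': array([-2.0000e-03, -5.3181e+01, -3.5273e+01,  7.1000e-02,  2.4000e-02,
       -0.0000e+00]), 'eef_pos': array([233.548, 497.682, 223.689]), 'eef_rot': array([-3.14 , -0.   ,  2.703]), 'wrist_force': array([ 0.051, -0.215,  0.038]), 'moment': array([-0.015,  0.029,  0.048]), 'finger_gap': np.float64(93.948)}
scene 51.49978034131894 [[0.39, 0.55, -0.74, 1355.73], [0.92, -0.25, 0.29, -226.91], [-0.02, -0.8, -0.6, 732.61], [0.0, 0.0, 0.0, 1.0]]
plaque_purple [([260, 239, 32, 49], 0.88)]
plaque_pink [([446, 175, 48, 52], 0.72)]
plaque_teal [([205, 252, 35, 52], 0.62), ([193, 205, 226, 155], 0.26)]
plaque_ochre [([313, 227, 26, 51], 0.71), ([276, 310, 46, 74], 0.68), ([295, 152, 30, 58], 0.57)]
rack [([339, 175, 60, 57], 0.59)]
timer [([102, 224, 72, 67], 0.7)]
dial [([124, 224, 24, 28], 0.56)]
hooks [([191, 202, 226, 159], 0.68)]
index_ring [([261, 226, 49, 26], 0.68), ([111, 228, 53, 36], 0.67)]
saucer [([262, 228, 49, 23]
[... 262 characters left out ...]
, 13], 0.77), ([359, 274, 21, 77], 0.39)]
plaque_ochre [([249, 333, 37, 22], 0.89), ([351, 119, 36, 33], 0.85), ([297, 211, 23, 16], 0.64)]
rack [([194, 279, 45, 72], 0.76), ([346, 216, 22, 14], 0.6)]
timer [([428, 296, 66, 65], 0.89), ([344, 214, 24, 16], 0.64), ([450, 316, 28, 24], 0.15)]
dial [([450, 314, 27, 26], 0.94)]
hooks [([238, 169, 195, 69], 0.89), ([192, 282, 49, 69], 0.15)]
index_ring [([436, 304, 50, 48], 0.68)]
saucer [([295, 273, 42, 40], 0.94), ([448, 315, 32, 28], 0.52), ([237, 171, 194, 68], 0.3)]
brush [([362, 275, 18, 74], 0.83), ([235, 169, 199, 71], 0.42)]
[[-0.0, -0.966, -0.26, 76.228], [1.0, 0.0, -0.001, -0.409], [0.001, -0.26, 0.966, -160.865], [0.0, 0.0, 0.0, 1.0]]
```

View pics/scene0.png

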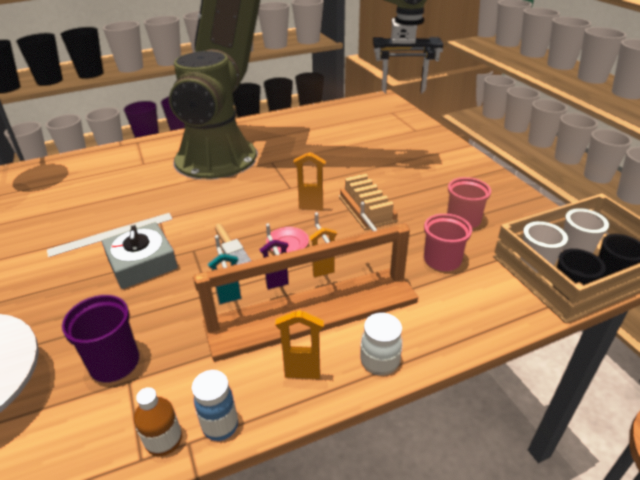

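View pics/top0.png

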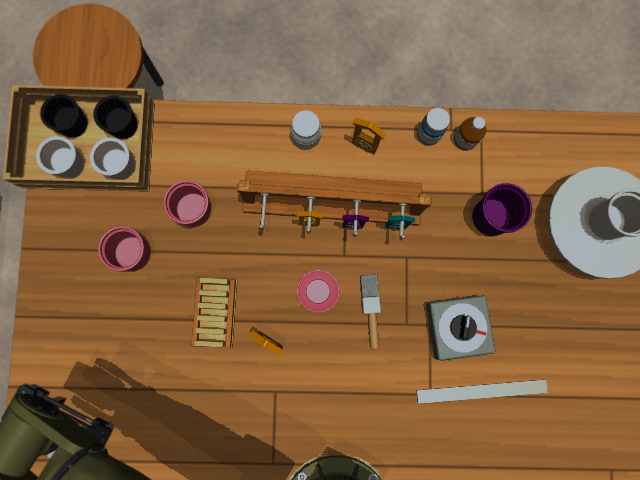

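The scene has three plaques, hanging left to right in the top view: ochre (308,216), purple (355,221) and teal (401,222). Pink is absent. Two larger ochre look-alikes stand at top (265,341) and (367,135). The rack is at (214,313), the timer at (461,328), and its red mark at (480,332).

```bash
python3 - <<'E'
from h import *
c=manip.camera('top')
f=lambda a: np.round(px2z(c,*a)[:,:2]).astype(int).tolist()
print('tips',f(([(262,230),(308,230),(355,234),(401,237)],164)))
m=manip.silhouettes('rack',c)[0]['pixels'].astype(np.uint8); r=cv2.minAreaRect(np.argwhere(m)[:,::-1].astype(np.float32)); print(r); print('rack',f((cv2.boxPoints(r),58)),f(([r[0]],58)))
print('decoy',f(([(250,330),(282,352)],140)),f(([(250,330),(282,352)],0)))
m=manip.silhouettes('timer',c)[0]['pixels'].astype(np.uint8); r=cv2.minAreaRect(np.argwhere(m)[:,::-1].astype(np.float32)); print('timer',r,f(([r[0]],55)),f((cv2.boxPoints(r),55)))
a=cv2.resize(c['img'][160:250,230:440],None,fx=3.8,fy=3.8,interpolation=3)
b=np.hstack([cv2.resize(c['img'][i:i+75,j:j+105],None,fx=3.8,fy=3.8,interpolation=3) for i,j in((290,410),(275,185))])
cv2.imwrite('pics/crop.png',np.vstack([a,b])[:,:,::-1])
E
```

```text
tips [[606, 175], [609, 78], [602, -21], [598, -118]]
((213.85743713378906, 312.6746826171875), (41.25733947753906, 70.06730651855469), 4.236394882202148)
rack [[360, 332], [514, 328], [510, 236], [355, 241]] [[434, 284]]
decoy [[398, 195], [354, 127]] [[397, 208], [348, 132]]
timer ((459.65350341796875, 328.03033447265625), (58.54572677612305, 61.93388366699219), 81.52884674072266) [[411, -266]] [[464, -188], [488, -327], [359, -344], [336, -207]]
```

View pics/crop.png

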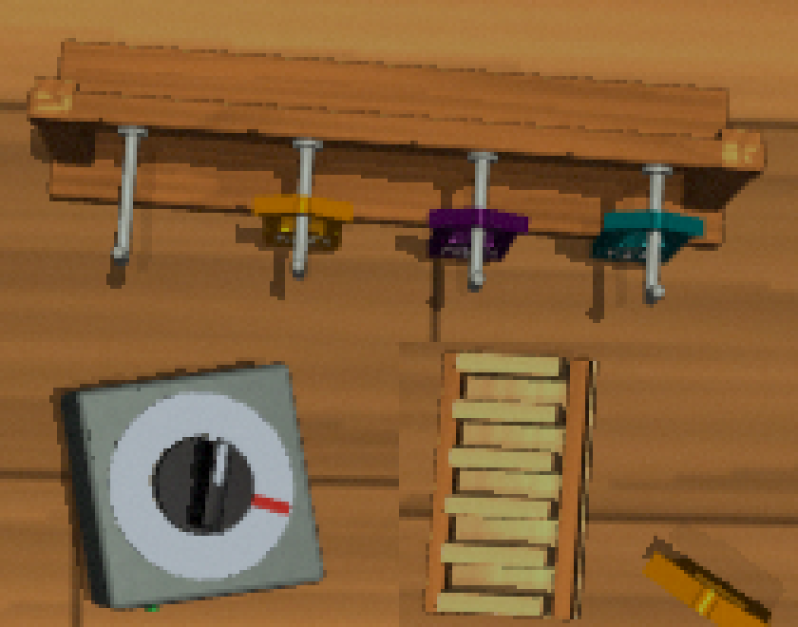

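>>> send_rows([
  [[1, -40, -20, -5, -3], [1, -80, -40, -10, -5], [1, -120, -60, -15, -8], [1, -165, -84, -20, -10], [1, -210, -107, -20, -12], [1, -255, -130, -20, -14], [1, -300, -152, -20, -16], [1, -345, -175, -20, -18], [1, -390, -198, -20, -20], [1, -430, -218, -20, -22]],
])

```text
clock: 2.4
eef_pos: [531.3, 115.8, 244.4]
eef_rot: [3.141, 0.0, 3.088]
wrist_force: [0.0, 0.5, -1.7]
finger_gap: 94.2
```

>>> send_rows([
  [[1, -20, -35, 0, 0], [1, -40, -70, 0, 0], [1, -60, -105, 0, 0], [1, -76, -132, 0, 0], [1, -76, -132, 0, 0], [1, -76, -132, 0, 0]],
])

```text
clock: 3.0
eef_pos: [598.9, -18.3, 243.9]
eef_rot: [3.141, -0.001, 3.086]
wrist_force: [-1.4, -0.4, 0.7]
finger_gap: 93.7
```

```bash
python3 - <<'E'
from h import *
s=manip.read_state();c=manip.camera('wrist'); save(c,'w1'); print(s['eef_pos'],s['eef_rot'],Tcam(c,s).round(2).tolist())
for t in ['plaque_purple','plaque_teal','plaque_ochre']:
    for d in manip.find_in(t,c): print(t,np.round(d['rect']),d['conf'])
E
```

```text
[598.8988096  -18.3463946  243.91420982] [ 3.14141782e+00 -5.71661683e-04  3.08573379e+00] [[0.06, 0.96, 0.26, 522.76], [1.0, -0.05, -0.02, -14.27], [-0.0, 0.26, -0.97, 404.82], [0.0, 0.0, 0.0, 1.0]]
plaque_purple [278. 249.  73.  61.] 0.97
plaque_teal [143. 256.  96.  58.] 0.71
plaque_ochre [388. 247.  96.  62.] 0.75
plaque_ochre [265. 413.  65.  66.] 0.59
```

View pics/w1.png

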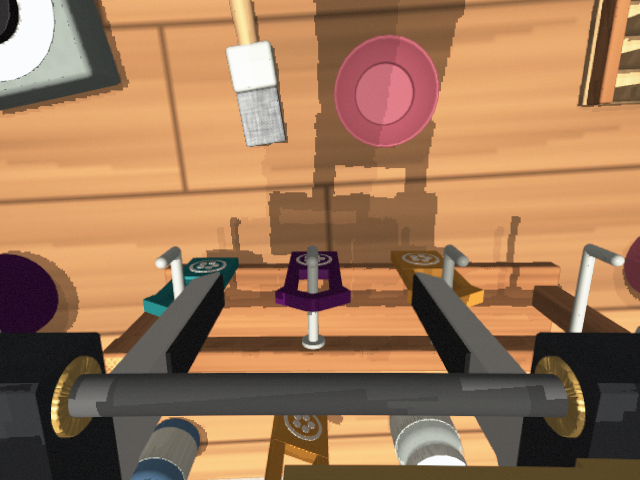

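The wrist view shows the purple plaque centred at (313,290) with its hook tip at (312,250). The teal tip is at about (161,261), the ochre tip at (465,262) and the empty hook's tip at (620,260).

```bash
python3 - <<'E'
from h import *
s=manip.read_state();c=manip.camera('wrist')
print('tips',px2z(c,[(161,261),(312,250),(465,262),(620,260)],164,s).round(0)[:,:2].tolist())
print('shoulders',px2z(c,[(277,297),(350,295)],137,s).round(0)[:,:2].tolist(),'teal',px2z(c,[(146,297)],137,s).round(0)[:,:2].tolist(),'ochre R',px2z(c,[(483,294)],137,s).round(0)[:,:2].tolist())
print('root',px2z(c,[(313,342)],135,s).round(0))
for n,(x0,y0,x1,y1) in {'a':(100,230,260,330),'b':(240,230,400,330),'c':(370,230,530,330)}.items(): globals()[n]=cv2.resize(c['img'][y0:y1,x0:x1],None,fx=3,fy=3)
cv2.imwrite('pics/w1c.png',np.vstack([np.hstack([a,b])[:,:800],np.hstack([c_ if 0 else cv2.resize(c['img'][230:330,370:530],None,fx=3,fy=3),0*a])[:,:800]])[:,:,::-1])
E
```

```text
tips [[598.0, -121.0], [596.0, -21.0], [610.0, 79.0], [613.0, 178.0]]
shoulders [[640.0, -50.0], [641.0, 5.0]] teal [[634.0, -148.0]] ochre R [[645.0, 104.0]]
root [[680. -26. 135.]]Traceback (most recent call last):
  File "<stdin>", line 7, in <module>
IndexError: only integers, slices (`:`), ellipsis (`...`), numpy.newaxis (`None`) and integer or boolean arrays are valid indices
```

>>> send_rows([
  [[1, -20, -1, 0, 0], [1, -39, -3, 20, 0], [1, -39, -3, 60, 0], [1, -39, -3, 95, 0], [1, -39, -3, 122, 0], [1, -39, -3, 122, 0], [1, -39, -3, 122, 0]],
])

```text
clock: 3.95
eef_pos: [638.0, -22.8, 123.3]
eef_rot: [-3.142, 0.001, 3.087]
wrist_force: [0.3, -0.6, 0.2]
finger_gap: 93.9
```

```bash
python3 - <<'E'
from h import *
s=manip.read_state();c=manip.camera('wrist'); save(c,'w2'); print(s['eef_pos'],s['eef_rot'])
E
```

```text
[637.99027023 -22.8381531  123.31830564] [-3.14156591e+00  5.71277461e-04  3.08737042e+00]
```

View pics/w2.png

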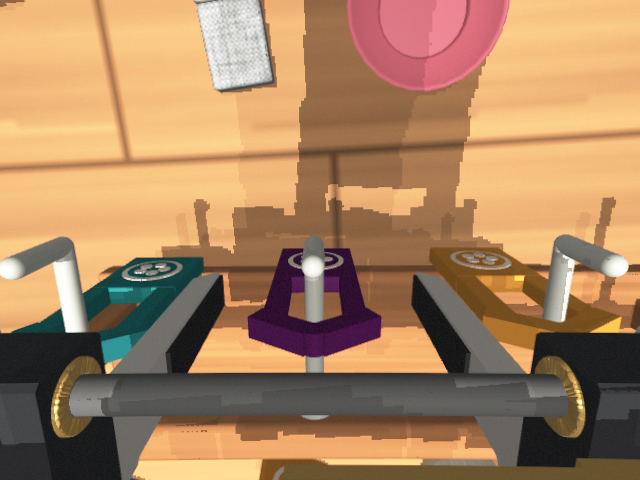

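The fingers are on both sides of the purple plaque. I'll check its x position from the shoulder corners (249,320) and (381,318), and from the solid panel's visible edges.

```bash
python3 - <<'E'
from h import *
s=manip.read_state();c=manip.camera('wrist')
print(px2z(c,[(249,318),(381,318)],142,s).round(1).tolist(),'\nbottom',px2z(c,[(283,249),(349,249)],32,s).round(1).tolist())
yaw=s['eef_rot'][2]-np.pi; u=np.array([np.cos(yaw),np.sin(yaw)]);v=np.array([-u[1],u[0]])
for x in(632,638,644):
  P=[]
  for a,b,z in((-5,-23,32),(-5,23,32),(-5,-28,137),(5,28,137),(-5,0,152),(5,0,152)): P.append([*(np.array([x,-22.8])+a*u+b*v),z])
  print(x,proj(c,P,s).round(0).tolist())
E
```

```text
[[633.3, -51.0, 142.0], [636.2, 2.7, 142.0]] 
bottom [[637.8, -47.1, 32.0], [640.3, -1.9, 32.0]]
632 [[284.0, 232.0], [352.0, 232.0], [250.0, 295.0], [384.0, 317.0], [318.0, 311.0], [318.0, 335.0]]
638 [[285.0, 240.0], [352.0, 240.0], [252.0, 308.0], [385.0, 330.0], [319.0, 326.0], [319.0, 349.0]]
644 [[285.0, 249.0], [352.0, 249.0], [253.0, 322.0], [385.0, 343.0], [320.0, 340.0], [320.0, 363.0]]
```

>>> send_rows([
  [[1, -4, -1, 1, 0], [1, -4, -1, 1, 0], [0.4, -4, -1, 1, 0], [0.4, -4, -1, 1, 0], [0.4, -4, -1, 1, 0], [0.4, -4, -1, 1, 0], [0.4, -4, -1, 1, 0], [0.4, -4, -1, 1, 0]],
], newtons=20)

```text
clock: 4.85
eef_pos: [641.7, -24.5, 121.3]
eef_rot: [-3.142, 0.0, 3.087]
wrist_force: [0.8, -0.6, -0.2]
finger_gap: 54.6
```

>>> send_rows([
  [[0.4, 0, 0, 0, 0], [0.4, 0, 0, 0, 0], [0.4, 0, 0, 0, 0], [0.4, 0, 0, 0, 0]],
])

```text
clock: 5.25
eef_pos: [641.7, -24.5, 121.2]
eef_rot: [-3.142, -0.0, 3.087]
wrist_force: [-0.0, -0.0, -0.2]
finger_gap: 54.9
```

>>> send_rows([
  [[0.8, 0, 0, 0, 0], [0.8, 0, 0, 0, 0], [0.8, 0, 0, 8, 0], [0.8, 0, 0, 8, 0], [0.4, 0, 0, 8, 0], [0.4, 0, 0, 8, 0], [0.4, 0, 0, 8, 0], [0.4, 0, 0, 8, 0], [0.4, 0, 0, 8, 0], [0.4, 0, 0, 8, 0]],
])

```text
clock: 6.25
eef_pos: [641.7, -24.5, 113.4]
eef_rot: [-3.142, 0.0, 3.087]
wrist_force: [0.8, -0.9, 0.7]
finger_gap: 55.0
```

```bash
python3 - <<'E'
from h import *
s=manip.read_state();c=manip.camera('wrist'); save(c,'w3'); print(s['eef_pos'],s['finger_gap'])
E
```

```text
[641.73197525 -24.4914155  113.36131577] 55.04137780891331
```

View pics/w3.png

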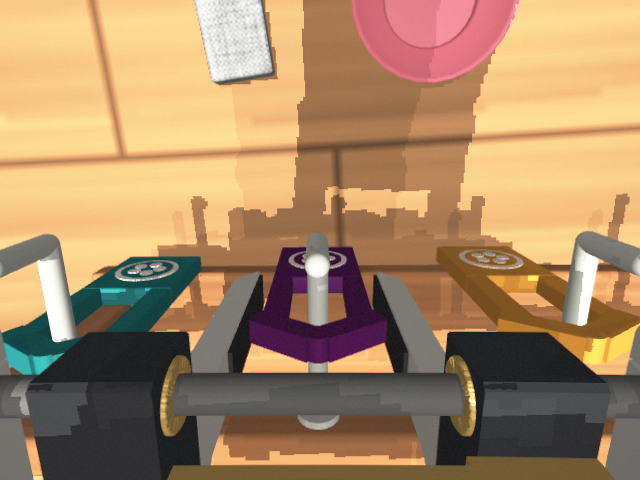

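The gable is about 55 mm wide and the fingers close on it. I'll regrip a little higher so the gable sits mid-pad, then lift.

>>> send_rows([
  [[0.75, 0, 0, 0, 0], [0.75, 0, 0, 0, 0], [0.75, 0, 0, -11, 0], [0.75, 0, 0, -11, 0], [0.4, 0, 0, -11, 0], [0.4, 0, 0, -11, 0], [0.4, 0, 0, -11, 0], [0.4, 0, 0, -11, 0], [0.4, 0, 0, -11, 0], [0.4, 0, 0, -11, 0]],
], newtons=25)

```text
clock: 7.3
eef_pos: [641.6, -24.5, 124.2]
eef_rot: [-3.142, -0.0, 3.087]
wrist_force: [-0.3, -0.2, 0.5]
finger_gap: 54.5
```

>>> send_rows([
  [[0.4, 0, 0, -12, 0], [0.4, 0, 0, -24, 0], [0.4, 0, 0, -35, 0], [0.4, 0, 0, -35, 0], [0.4, 0, 0, -35, 0]],
])

```text
clock: 7.8
eef_pos: [641.7, -24.5, 159.6]
eef_rot: [-3.142, 0.001, 3.087]
wrist_force: [0.4, 0.3, -1.1]
finger_gap: 54.3
```

```bash
python3 - <<'E'
from h import *
s=manip.read_state();c=manip.camera('wrist'); save(c,'w4'); print(s['eef_pos'],s['finger_gap'],s['wrist_force'])
E
```

```text
[641.71639135 -24.4603143  159.55153046] 54.33333504368738 [ 0.42113427  0.31977429 -1.05404962]
```

View pics/w4.png

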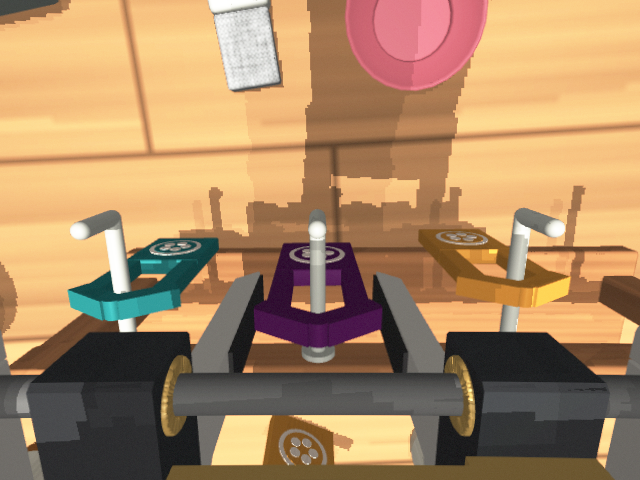

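The purple plaque rose with the gripper, clear of the hook. Next I'll draw it out and raise it.

>>> send_rows([
  [[0.4, 20, 0, 0, 0], [0.4, 40, 0, 0, 0], [0.4, 60, 0, 0, 0], [0.4, 78, 0, 0, 0], [0.4, 90, 0, -20, 0], [0.4, 100, 30, -50, 0], [0.4, 110, 70, -80, 0], [0.4, 120, 110, -80, 0], [0.4, 140, 150, -80, 0], [0.4, 160, 190, -80, 0]],
])

```text
clock: 8.85
eef_pos: [491.4, 175.4, 238.9]
eef_rot: [-3.141, -0.001, 3.086]
wrist_force: [0.3, 0.4, -0.2]
finger_gap: 54.4
```

>>> send_rows([
  [[0.4, 15, 35, 0, 0], [0.4, 30, 70, 0, 0], [0.4, 45, 95, 0, 0], [0.4, 60, 110, 0, 0], [0.4, 70, 115, 0, 0], [0.4, 70, 115, 0, 0], [0.4, 70, 115, 0, 0]],
])

```text
clock: 9.55
eef_pos: [429.1, 292.1, 239.2]
eef_rot: [-3.141, 0.0, 3.086]
wrist_force: [-0.9, 0.0, -0.6]
finger_gap: 54.3
```

```bash
python3 - <<'E'
from h import *
s=manip.read_state();c=manip.camera('wrist'); save(c,'w5'); print(s['eef_pos'],s['eef_rot'],s['finger_gap'],s['wrist_force'])
t=manip.camera('top');m=manip.silhouettes('rack',t)[0]; print(m['rect'])
E
```

```text
[429.05733824 292.07938616 239.21031893] [-3.14143721e+00  7.98271651e-05  3.08649399e+00] 54.336387116588746 [-0.88397435  0.03466874 -0.62567812]
[97.2, 227.7, 53.7, 44.2]
```

View pics/w5.png

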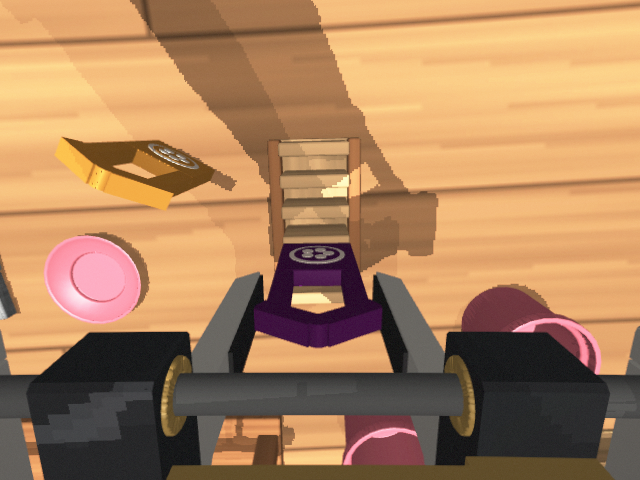

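The wrist view shows the rack's near four blocks at rows 147, 179, 208 and 233, with rails at columns 273 and 354. I'll fit a rack model to these and check it with an overlay.

```bash
cat >> h.py <<'E'
def rackpts(p,boxes,z=58):
    x,y,a=p; r=R.from_euler('z',a).as_matrix()
    return [(np.array([[sx,sy,z] for sx,sy in b])@r.T+[x,y,0]) for b in boxes]
def box(x0,x1,y0,y1): return [(x0,y0),(x1,y0),(x1,y1),(x0,y1)]
def fitrack(c,st,p0,blocks,span=(30,30,.15)):
    from scipy.optimize import differential_evolution
    lab=cv2.cvtColor(cv2.GaussianBlur(c['img'],(3,3),0),cv2.COLOR_RGB2HSV).astype(float)
    S=lab[:,:,1]/40-lab[:,:,2]/60   # pale & bright = low
    ub,ur=np.meshgrid(np.linspace(-4,4,5),np.linspace(-26,26,20)); us,vs=np.meshgrid(np.linspace(-6,6,5),np.linspace(-26,26,20))
    gx,gy=np.meshgrid([0],np.linspace(0,1,40))
    def smp(P): q=np.clip(np.round(proj(c,P,st)).astype(int),0,[639,479]); return np.clip(S[q[:,1],q[:,0]],-5,5)
    def cost(p):
        r=R.from_euler('z',p[2]).as_matrix(); P=lambda X,Y,z:np.c_[X.ravel(),Y.ravel(),np.full(X.size,z)]@r.T+[p[0],p[1],0]
        v=0
        for b in blocks:
            v+=smp(P(ub+b,ur,58)).mean()-.5*(smp(P(0*ub+b-9,ur,58)).mean()+smp(P(0*ub+b+9,ur,58)).mean())
            ye=np.linspace(-4,4,5)
            for sg in(-1,1): v+=.5*(smp(P(ye+b,0*ye+sg*29,58)).mean()-smp(P(ye+b,0*ye+sg*36,58)).mean())
        return v
    o=differential_evolution(cost,[(a-s,a+s) for a,s in zip(p0,span)],seed=1,tol=1e-6,maxiter=60)
    return o.x,o.fun
def overlay(c,st,p,blocks,crop,n):
    im=c['img'].copy(); x0,y0,x1,y1=crop; k=4
    im=cv2.resize(im[y0:y1,x0:x1],None,fx=k,fy=k)
    for b in rackpts(p,[box(i-6,i+6,-32,32) for i in blocks]):
        q=((proj(c,b,st)-[x0,y0]+.5)*k).astype(int); cv2.polylines(im,[q],True,(255,0,0),1)
    cv2.imwrite('pics/'+n+'.png',im[:,:,::-1])
E
python3 - <<'E'
from h import *
s=manip.read_state();c=manip.camera('wrist')
p,f=fitrack(c,s,(434,284,-.03),[-70,-42,-14,14]); print(p,f)
overlay(c,s,p,[-70,-42,-14,14,42,70],(240,120,400,260),'o5')
E
```

```text
[ 4.47378456e+02  2.95505568e+02 -3.75892952e-02] -7.480375
```

View pics/o5.png

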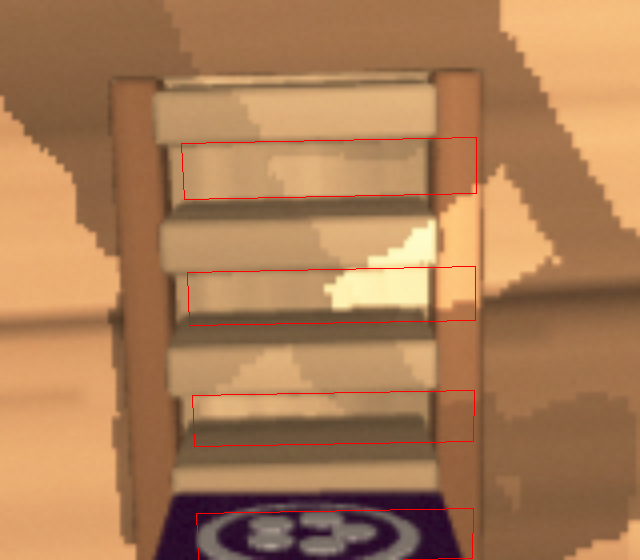

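The fit locked onto the slot floors. Reading the overlay directly, the block-top centres are at (314.1,148.5), (314.9,181.5) and (315.8,212.8) px, so I'll convert those.

```bash
cat >> h.py <<'E'
def rackfrom(c,st,uv,idx):
    "block-top centre pixels -> rack pose (x,y,yaw)"
    P=px2z(c,uv,58,st)[:,:2]; k=np.array(idx,float); A=np.c_[k,np.ones(len(k))]
    (d,o),*_=np.linalg.lstsq(A,P,rcond=None); print('pitch scale',np.linalg.norm(d),'resid',np.round(A@[d,o]-P,1).tolist()); return o[0],o[1],np.arctan2(d[1],d[0])
E
python3 - <<'E'
from h import *
s=manip.read_state();c=manip.camera('wrist'); print(s['eef_pos'])
p=rackfrom(c,s,[(314.1,148.5),(314.9,181.5),(315.8,212.8)],[-70,-42,-14]); print(p)
# edges for width/yaw check: left and right end of block tops
L=px2z(c,[(279.2,149),(280.8,181.7),(282.5,213)],58,s);Rr=px2z(c,[(349,148.2),(349,181.2),(349,212.6)],58,s); print(L.round(1).tolist(),Rr.round(1).tolist())
overlay(c,s,p,[-70,-42,-14,14,42,70],(240,120,400,260),'o5b')
print('plaque bottom px',proj(c,[[s['eef_pos'][0]-5,s['eef_pos'][1],s['eef_pos'][2]-92.]],s))
E
```

```text
[429.26522934 292.0261844  239.18651175]
pitch scale 1.0110311631810798 resid [[0.0, -0.0], [-0.1, 0.0], [0.0, -0.0]]
(np.float64(436.5805728275533), np.float64(289.7824855960497), np.float64(-0.031438412124347344))
[[364.6, 261.9, 58.0], [392.7, 260.9, 58.0], [420.9, 260.2, 58.0]] [[367.3, 322.2, 58.0], [395.6, 321.2, 58.0], [423.9, 320.2, 58.0]]
plaque bottom px [[317.82359302 241.46814335]]
```

>>> send_rows([
  [[0.4, -30, 0, 0, -1], [0.4, -62, -1, 0, -1], [0.4, -62, -1, 30, -1], [0.4, -62, -1, 60, -1], [0.4, -62, -1, 75, -1], [0.4, -62, -1, 75, -1], [0.4, -62, -1, 75, -1]],
])

```text
clock: 10.5
eef_pos: [491.0, 288.2, 164.9]
eef_rot: [3.141, 0.0, 3.104]
wrist_force: [0.4, -0.3, 0.4]
finger_gap: 54.1
```

```bash
python3 - <<'E'
from h import *
s=manip.read_state();c=manip.camera('wrist'); print(s['eef_pos'],s['eef_rot'],s['wrist_force'])
cv2.imwrite('pics/w6.png',cv2.resize(c['img'][60:360,180:460],None,fx=2,fy=2)[:,:,::-1])
E
```

```text
[490.96800659 288.20282486 164.88397261] [3.14137165e+00 3.97308563e-04 3.10389293e+00] [ 0.39959189 -0.29915531  0.38975574]
```

View pics/w6.png

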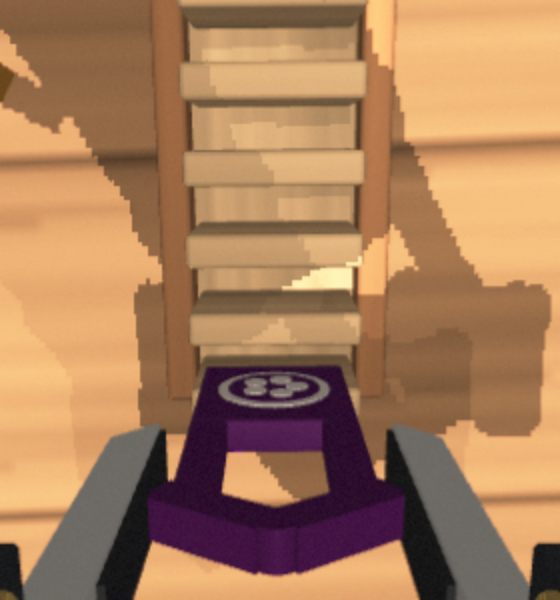

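The view shows block tops at crop rows 80, 168, 250 and 328 (b2 to b5), and the plaque hangs over the last slot. I'll recompute the rack pose from these.

```bash
python3 - <<'E'
from h import *
s=manip.read_state();c=manip.camera('wrist')
uv=[(180+(181+366)/4,60+80/2),(180+(184+364)/4,60+168/2),(180+(187+362)/4,60+250.5/2),(180+(191+360)/4,60+328/2)]
p=rackfrom(c,s,uv,[-42,-14,14,42]); print(p)
a=p[2]; u=np.array([np.cos(a),np.sin(a)])
e=s['eef_pos'][:2]
print('slot56',np.array(p[:2])+56*u,' TCP in rack', (e-p[:2])@u)
# plaque bottom front edge seen at crop row 367
print('bottom front', px2z(c,[(180+205/2,60+367/2),(180+350/2,60+367/2)],s['eef_pos'][2]-92.2,s))
E
```

```text
pitch scale 0.9936121685604503 resid [[0.1, -0.0], [-0.1, 0.0], [-0.1, 0.1], [0.1, -0.1]]
(np.float64(436.01352078827904), np.float64(289.8381285647353), np.float64(-0.0299983180464759))
slot56 [491.9883255 288.1584747]  TCP in rack 55.128385226718315
bottom front [[486.83691352 264.20107201  73.23545849]
 [488.70219643 313.69448344  73.23545849]]
```

>>> send_rows([
  [[0.4, 1, 0, 15, 0], [0.4, 1, 0, 30, 0], [0.4, 1, 0, 45, 0], [0.4, 1, 0, 56, 0], [0.4, 1, 0, 63, 0], [0.4, 1, 0, 63, 0], [0.4, 1, 0, 63, 0]],
])

```text
clock: 11.3
eef_pos: [489.9, 288.5, 101.9]
eef_rot: [3.141, 0.001, 3.104]
wrist_force: [-0.7, 0.5, -0.7]
finger_gap: 54.5
```

>>> send_rows([
  [[0.4, 0, 0, 2, 0], [0.8, 0, 0, 2, 0], [0.8, 0, 0, 2, 0], [0.8, 0, 0, 2, 0], [0.8, 0, 0, -30, 0], [0.8, 0, 0, -70, 0], [0.8, 0, 0, -110, 0], [0.8, 0, 0, -140, 0], [1, 30, 0, -140, 0], [1, 30, 0, -140, 0]],
])

```text
clock: 12.3
eef_pos: [458.0, 289.7, 242.4]
eef_rot: [3.141, 0.001, 3.105]
wrist_force: [0.1, 0.6, -1.1]
finger_gap: 88.0
```

```bash
python3 - <<'E'
from h import *
s=manip.read_state();c=manip.camera('wrist'); save(c,'w7'); print(s['eef_pos'],s['eef_rot'])
d=manip.silhouettes('plaque_purple',c)
print([x['rect'] for x in d])
yaw=-.034;u=np.array([np.cos(yaw),np.sin(yaw)]);v=np.array([-u[1],u[0]])
P=[[*(np.array([492,288.2])+a*u+b*v),z] for a,b,z in((-5,-28,113),(-5,28,113),(5,0,128),(-5,-23,58),(-5,23,58))]
print(proj(c,P,s).round(0).tolist())
E
```

```text
[458.02883489 289.73250973 242.39314721] [3.14064107e+00 1.17917096e-03 3.10508427e+00]
[]
[[283.0, 270.0], [353.0, 269.0], [318.0, 289.0], [293.0, 249.0], [342.0, 249.0]]
```

```bash
python3 - <<'E'
import cv2,numpy as np
h=cv2.cvtColor(cv2.imread('pics/w7.png'),cv2.COLOR_BGR2HSV)
m=((h[:,:,0]>130)&(h[:,:,0]<160)&(h[:,:,1]>120)).astype(np.uint8); n,_,st,_=cv2.connectedComponentsWithStats(m); print([x.tolist() for x in st[1:] if x[4]>80])
E
```

```text
[[282, 247, 70, 38, 1801]]
```

>>> send_rows([
  [[1, -17, -40, 0, 0], [1, -35, -81, 0, 0], [1, -53, -122, 0, 1], [1, -71, -163, 0, 1], [1, -89, -204, 0, 1], [1, -106, -245, 0, 1], [1, -124, -286, 0, 1], [1, -142, -327, 0, 1], [1, -160, -368, 0, 1], [1, -177, -407, 0, 1]],
])

```text
clock: 13.4
eef_pos: [621.9, -126.4, 240.5]
eef_rot: [3.141, -0.001, 3.086]
wrist_force: [0.2, 1.0, 0.3]
finger_gap: 94.1
```

>>> send_rows([
  [[1, 0, 0, 0, 0], [1, 0, 0, 0, 0], [1, 0, 0, 0, 0]],
])

```text
clock: 13.7
eef_pos: [621.3, -123.3, 240.9]
eef_rot: [3.141, -0.001, 3.087]
wrist_force: [-0.6, 0.1, -0.6]
finger_gap: 93.8
```

```bash
cat >> h.py <<'E'
HUE={'teal':(82,100),'purple':(130,160),'ochre':(16,24)}
def mask(c,col,roi=(100,0,560,380)):
    h=cv2.cvtColor(c['img'],cv2.COLOR_RGB2HSV); lo,hi=HUE[col]
    m=((h[:,:,0]>=lo)&(h[:,:,0]<=hi)&(h[:,:,1]>(200 if col=='ochre' else 110))).astype(np.uint8)
    x0,y0,x1,y1=roi; z=np.zeros_like(m); z[y0:y1,x0:x1]=m[y0:y1,x0:x1]
    n,l,st,_=cv2.connectedComponentsWithStats(z); i=1+np.argmax(st[1:,4]); return st[i].tolist(), l==i
def plaqueguess(c,s,xy,yaw,z0):
    u=np.array([np.cos(yaw),np.sin(yaw)]);v=np.array([-u[1],u[0]])
    P=[[*(np.array(xy)+a*u+b*v),z0+z] for a,b,z in((-5,-23,0),(-5,23,0),(-5,-27.5,105),(-5,27.5,105),(5,0,120))]
    return proj(c,P,s).round(0).tolist()
E
python3 - <<'E'
from h import *
s=manip.read_state();c=manip.camera('wrist'); save(c,'w8'); print(s['eef_pos'],s['eef_rot'])
print(mask(c,'teal')[0]); 
for x in(634,640,646): print(x,plaqueguess(c,s,(x,-123),-.055,32))
E
```

```text
[ 621.25465582 -123.2726964   240.91304182] [ 3.14135261e+00 -5.56083577e-04  3.08729806e+00]
[279, 232, 77, 53, 2228]
634 [[296.0, 222.0], [342.0, 222.0], [281.0, 254.0], [358.0, 254.0], [320.0, 274.0]]
640 [[296.0, 228.0], [343.0, 228.0], [282.0, 262.0], [358.0, 262.0], [320.0, 283.0]]
646 [[297.0, 234.0], [343.0, 234.0], [283.0, 270.0], [358.0, 270.0], [320.0, 291.0]]
```

View pics/w8.png

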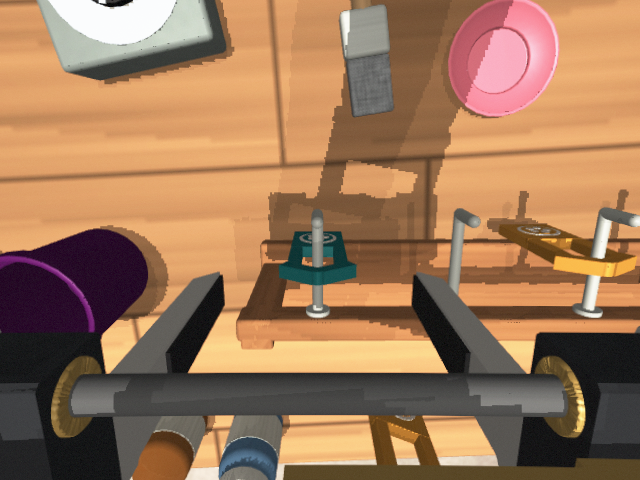

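The teal plaque is at (279–356, 232–285) px, which gives about (642.5, −125) mm. Next I'll grasp it, lift and draw it out.

>>> send_rows([
  [[1, -21, -1, 20, 0], [1, -21, -1, 60, 0], [1, -21, -1, 95, 0], [1, -21, -1, 117, 0], [1, -21, -1, 117, 0], [0.4, -21, -1, 117, 0], [0.4, -21, -1, 117, 0], [0.4, -21, -1, 117, 0], [0.4, -21, -1, 117, 0], [0.4, -21, -1, 117, 0]],
])

```text
clock: 14.75
eef_pos: [642.3, -126.0, 124.8]
eef_rot: [3.142, 0.001, 3.087]
wrist_force: [0.5, 3.9, 0.7]
finger_gap: 57.4
```

>>> send_rows([
  [[0.4, 0, 0, 0, 0], [0.4, 0, 0, 0, 0], [0.4, 0, 0, 0, 0], [0.4, 0, 0, 0, 0], [0.4, 0, 0, -12, 0], [0.4, 0, 0, -24, 0], [0.4, 0, 0, -35, 0], [0.4, 0, 0, -35, 0], [0.4, 0, 0, -35, 0]],
])

```text
clock: 15.65
eef_pos: [642.2, -126.1, 159.4]
eef_rot: [-3.141, 0.0, 3.087]
wrist_force: [-0.1, 0.7, -0.2]
finger_gap: 54.5
```

```bash
python3 - <<'E'
from h import *
s=manip.read_state();c=manip.camera('wrist'); save(c,'w9'); print(s['eef_pos'],s['eef_rot'])
print(mask(c,'teal')[0]); p=s['eef_pos'];print(plaqueguess(c,s,p[:2],s['eef_rot'][2]-np.pi,p[2]-92))
E
```

```text
[ 642.19398975 -126.0752705   159.42589378] [-3.14149858e+00  3.37368823e-04  3.08671122e+00]
[253, 243, 130, 105, 7162]
[[284.0, 241.0], [352.0, 241.0], [253.0, 310.0], [384.0, 310.0], [318.0, 351.0]]
```

>>> send_rows([
  [[0.4, 22, 0, 0, 0], [0.4, 44, 0, 0, 0], [0.4, 66, 0, 0, 0], [0.4, 84, 0, 0, 0], [0.4, 95, 0, -25, 0], [0.4, 100, 25, -55, 0], [0.4, 110, 60, -80, 0], [0.4, 122, 100, -80, 0], [0.4, 134, 140, -80, 0], [0.4, 146, 180, -80, 0]],
])

```text
clock: 16.7
eef_pos: [505.5, 63.1, 239.0]
eef_rot: [-3.142, -0.0, 3.086]
wrist_force: [1.1, -0.6, -1.4]
finger_gap: 54.9
```

>>> send_rows([
  [[0.4, 13, 40, 0, 0], [0.4, 26, 80, 0, 0], [0.4, 39, 120, 0, 0], [0.4, 52, 160, 0, -1], [0.4, 65, 195, 0, -1], [0.4, 76, 215, 0, -1], [0.4, 78, 223, 0, -1], [0.4, 78, 223, 0, -1], [0.4, 78, 223, 0, -1]],
])

```text
clock: 17.6
eef_pos: [441.0, 287.8, 239.0]
eef_rot: [-3.141, -0.0, 3.104]
wrist_force: [-0.2, -0.6, -0.8]
finger_gap: 54.2
```

```bash
python3 - <<'E'
from h import *
s=manip.read_state();c=manip.camera('wrist'); print(s['eef_pos'],s['eef_rot'],s['finger_gap'])
print(mask(c,'teal')[0])
cv2.imwrite('pics/w10.png',cv2.resize(c['img'][100:350,180:460],None,fx=2,fy=2)[:,:,::-1])
E
```

```text
[440.99360618 287.81785618 239.01837955] [-3.14114280e+00 -2.61705099e-04  3.10366077e+00] 54.22688995471742
[253, 243, 130, 105, 7485]
```

View pics/w10.png

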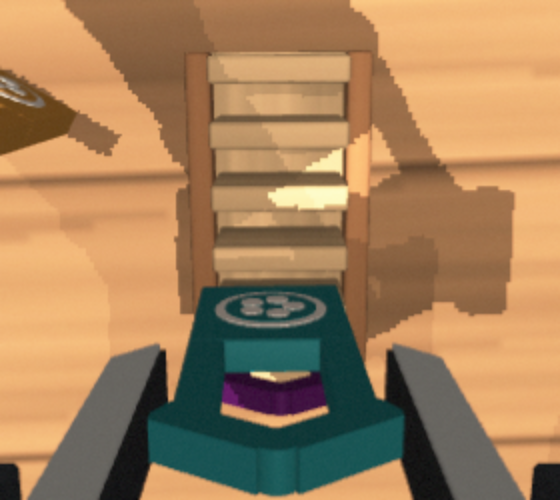

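The rack shows block tops b1 to b4 at crop rows 68, 134, 197 and 258, with the purple plaque visible standing behind the teal one.

```bash
python3 - <<'E'
from h import *
s=manip.read_state();c=manip.camera('wrist')
uv=[(180+a/4,100+b/2) for a,b in((207+350,68),(210+349,134),(213+348,197),(215+347,258))]
p=rackfrom(c,s,uv,[-70,-42,-14,14]); print(p)
E
```

```text
pitch scale 0.996528819612158 resid [[-0.1, 0.0], [0.0, -0.0], [0.1, -0.1], [-0.1, 0.1]]
(np.float64(435.3932236581829), np.float64(289.8091550933267), np.float64(-0.023623906781867002))
```

>>> send_rows([
  [[0.4, 7, 1, 0, 0], [0.4, 7, 1, 30, 0], [0.4, 7, 1, 60, 0], [0.4, 7, 1, 80, 0], [0.4, 7, 1, 95, 0], [0.4, 7, 1, 110, 0], [0.4, 7, 1, 125, 0], [0.4, 7, 1, 137, 0], [0.4, 7, 1, 137, 0], [0.4, 7, 1, 137, 0]],
])

```text
clock: 18.7
eef_pos: [433.8, 289.9, 102.6]
eef_rot: [3.141, 0.0, 3.104]
wrist_force: [-0.1, 0.9, -1.1]
finger_gap: 54.6
```

>>> send_rows([
  [[0.4, 0, 0, 2, 0], [0.8, 0, 0, 2, 0], [0.8, 0, 0, 2, 0], [0.8, 0, 0, 2, 0], [0.8, 0, 0, -30, 0], [0.8, 0, 0, -70, 0], [0.8, 0, 0, -110, 0], [0.8, 0, 0, -140, 0], [1, 10, 0, -140, 0], [1, 10, 0, -140, 0]],
])

```text
clock: 19.7
eef_pos: [422.9, 290.3, 242.3]
eef_rot: [3.141, 0.0, 3.105]
wrist_force: [-0.3, -0.2, -0.8]
finger_gap: 87.8
```

```bash
python3 - <<'E'
from h import *
s=manip.read_state();c=manip.camera('wrist'); save(c,'w11'); print(s['eef_pos'])
print(mask(c,'teal')[0],plaqueguess(c,s,(435.5,289.8),-.034,8)); print(mask(c,'purple')[0],plaqueguess(c,s,(491.5,288),-.034,8))
E
```

```text
[422.94735456 290.33289667 242.34175187]
[282, 225, 71, 35, 1780] [[296.0, 216.0], [340.0, 216.0], [283.0, 244.0], [353.0, 244.0], [318.0, 262.0]]
[284, 282, 68, 44, 1872] [[297.0, 267.0], [339.0, 267.0], [285.0, 310.0], [352.0, 309.0], [318.0, 330.0]]
```

>>> send_rows([
  [[1, -28, -28, 0, 0], [1, -56, -58, 0, 1], [1, -84, -88, 0, 1], [1, -112, -117, 0, 1], [1, -140, -146, 0, 1], [1, -168, -175, 0, 1], [1, -196, -203, 0, 1], [1, -206, -206, 0, 1], [1, -206, -206, 0, 1], [1, -206, -206, 0, 1]],
])

```text
clock: 20.75
eef_pos: [621.3, 77.0, 241.0]
eef_rot: [-3.141, -0.002, 3.087]
wrist_force: [-0.8, -0.3, 0.4]
finger_gap: 94.0
```

```bash
python3 - <<'E'
from h import *
s=manip.read_state();c=manip.camera('wrist'); save(c,'w12'); print(s['eef_pos'],s['eef_rot'])
print(mask(c,'ochre',(250,200,390,340))[0]); print([(x['rect'],x['conf']) for x in manip.find_in('plaque_ochre',c)])
for x in(640,646): print(x,plaqueguess(c,s,(x,77),-.055,32))
E
```

```text
[621.30717823  77.01172684 240.97818913] [-3.14143717e+00 -2.00551959e-03  3.08692366e+00]
[296, 250, 3, 5, 6]
[([142.0, 414.2, 100.5, 64.9], 0.89), ([279.1, 237.0, 78.0, 55.3], 0.59)]
640 [[296.0, 228.0], [342.0, 228.0], [282.0, 262.0], [358.0, 262.0], [320.0, 283.0]]
646 [[296.0, 234.0], [343.0, 234.0], [282.0, 270.0], [358.0, 270.0], [320.0, 291.0]]
```

View pics/w12.png

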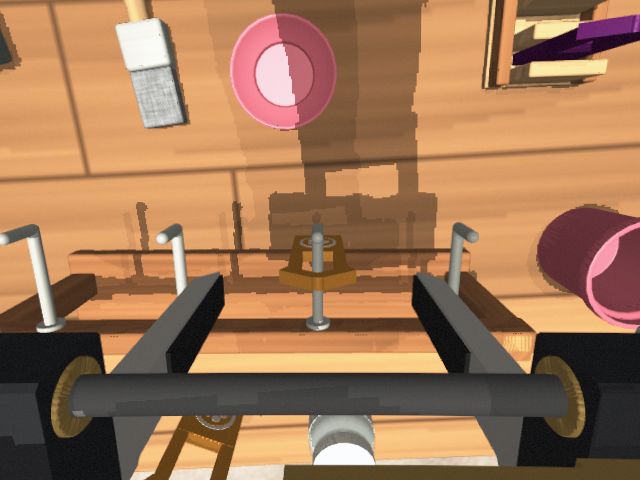

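The ochre plaque is at (279–357, 236–292) px, giving about (647, 75.5) mm. The placed purple plaque is visible in the rack at top right.

>>> send_rows([
  [[1, -25, -1, 20, 0], [1, -25, -1, 60, 0], [1, -25, -1, 95, 0], [1, -25, -1, 117, 0], [1, -25, -1, 117, 0], [0.4, -25, -1, 117, 0], [0.4, -25, -1, 117, 0], [0.4, -25, -1, 117, 0], [0.4, -25, -1, 117, 0], [0.4, -25, -1, 117, 0]],
])

```text
clock: 21.85
eef_pos: [646.9, 74.4, 125.8]
eef_rot: [3.141, 0.001, 3.087]
wrist_force: [0.8, 3.5, 0.7]
finger_gap: 57.4
```

>>> send_rows([
  [[0.4, 0, 0, 0, 0], [0.4, 0, 0, 0, 0], [0.4, 0, 0, 0, 0], [0.4, 0, 0, 0, 0], [0.4, 0, 0, -12, 0], [0.4, 0, 0, -24, 0], [0.4, 0, 0, -35, 0], [0.4, 0, 0, -35, 0], [0.4, 0, 0, -35, 0]],
])

```text
clock: 22.75
eef_pos: [646.7, 74.3, 160.4]
eef_rot: [3.142, 0.0, 3.087]
wrist_force: [-0.7, 0.1, -1.4]
finger_gap: 54.4
```

```bash
python3 - <<'E'
from h import *
s=manip.read_state();c=manip.camera('wrist'); save(c,'w13'); print(s['eef_pos'],s['eef_rot'],s['finger_gap'])
print([(x['rect'],x['conf']) for x in manip.find_in('plaque_ochre',c)]); p=s['eef_pos'];print(plaqueguess(c,s,p[:2],s['eef_rot'][2]-np.pi,p[2]-92))
E
```

```text
[646.74359008  74.31691998 160.4168854 ] [3.14156722e+00 3.35361822e-04 3.08668515e+00] 54.3555031088546
[([210.8, 428.1, 20.2, 36.5], 0.9), ([253.8, 242.2, 126.6, 102.9], 0.79)]
[[284.0, 241.0], [352.0, 241.0], [253.0, 310.0], [384.0, 310.0], [318.0, 351.0]]
```

>>> send_rows([
  [[0.4, 22, 0, 0, 0], [0.4, 44, 0, 0, 0], [0.4, 66, 0, 0, 0], [0.4, 88, 0, 0, 0], [0.4, 100, 0, -25, 0], [0.4, 115, 15, -55, 0], [0.4, 140, 40, -80, 0], [0.4, 168, 70, -80, 0], [0.4, 196, 100, -80, 0], [0.4, 224, 130, -80, 0]],
])

```text
clock: 23.85
eef_pos: [428.9, 217.3, 240.1]
eef_rot: [-3.141, -0.0, 3.086]
wrist_force: [-0.4, -0.0, -1.3]
finger_gap: 54.2
```

>>> send_rows([
  [[0.4, 12, 25, 0, 0], [0.4, 24, 50, 0, -1], [0.4, 34, 68, 0, -1], [0.4, 34, 72, 0, -1], [0.4, 34, 72, 0, -1], [0.4, 34, 72, 0, -1]],
])

```text
clock: 24.45
eef_pos: [400.5, 289.5, 240.0]
eef_rot: [-3.141, -0.0, 3.104]
wrist_force: [-0.1, 0.3, -1.1]
finger_gap: 54.4
```

```bash
python3 - <<'E'
from h import *
s=manip.read_state();c=manip.camera('wrist'); save(c,'w14'); print(s['eef_pos'],s['eef_rot'],s['finger_gap'])
cv2.imwrite('pics/w14c.png',cv2.resize(c['img'][80:380,180:460],None,fx=2,fy=2)[:,:,::-1])
E
```

```text
[400.51430945 289.52394219 240.00486386] [-3.14116036e+00 -2.91703126e-04  3.10370823e+00] 54.4467302405209
```

View pics/w14c.png

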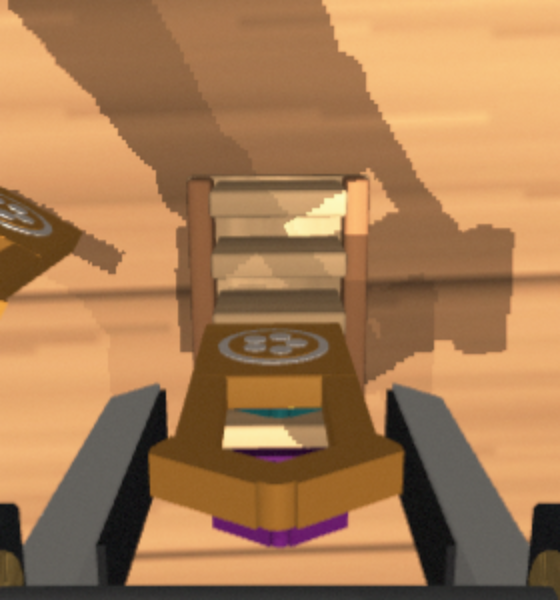

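```bash
python3 - <<'E'
from h import *
s=manip.read_state();c=manip.camera('wrist')
p=rackfrom(c,s,[(180+278/2,80+203/2),(180+279/2,80+264/2)],[-70,-42]); print(p)
print(px2z(c,[(180+278/2,80+203/2),(180+279/2,80+264/2)],58,s))
E
```

```text
pitch scale 0.9832366889220027 resid [[-0.0, -0.0], [-0.0, -0.0]]
(np.float64(434.5371165667029), np.float64(289.9899931590153), np.float64(-0.021096370517094693))
[[365.72586364 291.44187624  58.        ]
 [393.25036481 290.86112301  58.        ]]
```

>>> send_rows([
  [[0.4, 22, 1, 0, 0], [0.4, 22, 1, 30, 0], [0.4, 22, 1, 60, 0], [0.4, 22, 1, 80, 0], [0.4, 22, 1, 95, 0], [0.4, 22, 1, 110, 0], [0.4, 22, 1, 125, 0], [0.4, 22, 1, 137, 0], [0.4, 22, 1, 137, 0], [0.4, 22, 1, 137, 0]],
])

```text
clock: 25.55
eef_pos: [378.5, 291.9, 103.6]
eef_rot: [3.141, 0.0, 3.104]
wrist_force: [0.5, -0.4, -1.1]
finger_gap: 54.5
```

>>> send_rows([
  [[0.4, 0, 0, 2, 0], [0.8, 0, 0, 2, 0], [0.8, 0, 0, 2, 0], [0.8, 0, 0, 2, 0], [0.8, 0, 0, -30, 0], [0.8, 0, 0, -70, 0], [0.8, 0, 0, -110, 0], [0.8, 0, 0, -140, 0], [1, -20, 0, -140, 0], [1, -20, 0, -140, 0]],
])

```text
clock: 26.55
eef_pos: [399.3, 291.2, 243.9]
eef_rot: [3.141, 0.001, 3.104]
wrist_force: [-0.3, 0.1, -0.5]
finger_gap: 88.0
```

```bash
python3 - <<'E'
from h import *
s=manip.read_state();c=manip.camera('wrist'); save(c,'w15'); print(s['eef_pos'],s['eef_rot'])
for k,x,y in(('teal',435.5,289.8),('purple',491.5,288)): print(k,mask(c,k)[0],plaqueguess(c,s,(x,y),-.034,8))
print([(x['rect'],x['conf']) for x in manip.find_in('plaque_ochre',c)],plaqueguess(c,s,(379.5,291.5),-.034,8))
t=manip.camera('top'); save(t,'t2')
print('dial',px2z(t,[(463.4,327.6)],57))
E
```

```text
[399.34423331 291.20839968 243.90608417] [3.14079850e+00 1.47824063e-03 3.10356469e+00]
teal [283, 249, 69, 39, 1794] [[296.0, 237.0], [339.0, 237.0], [284.0, 272.0], [352.0, 271.0], [318.0, 290.0]]
purple [285, 304, 66, 48, 1888] [[297.0, 286.0], [339.0, 286.0], [286.0, 334.0], [351.0, 334.0], [318.0, 355.0]]
[([283.8, 190.2, 71.4, 26.4], 0.97), ([70.6, 166.2, 149.1, 77.6], 0.7)] [[295.0, 185.0], [340.0, 184.0], [281.0, 203.0], [353.0, 202.0], [317.0, 220.0]]
dial [[ 412.42989135 -274.31852521   57.        ]]
```

>>> send_rows([
  [[1, -4, -40, 0, 0], [1, -8, -83, 0, 0], [1, -12, -126, 0, 0], [1, -16, -169, 0, 0], [1, -20, -212, 0, 0], [1, -24, -255, 0, 0], [1, -28, -298, 0, 0], [1, -32, -341, 0, 0], [1, -36, -384, 0, 0], [1, -40, -425, 0, 0]],
])

```text
clock: 27.7
eef_pos: [421.6, -136.3, 242.9]
eef_rot: [3.141, -0.001, 3.104]
wrist_force: [0.9, 0.1, -0.2]
finger_gap: 94.4
```

>>> send_rows([
  [[1, -4, -40, 0, 0], [1, -8, -80, 0, 0], [1, -12, -120, 0, 0], [1, -12, -138, 0, 0], [1, -12, -138, 0, 0], [1, -12, -138, 0, 0], [1, -12, -138, 0, 0]],
])

```text
clock: 28.4
eef_pos: [429.3, -271.9, 243.3]
eef_rot: [3.141, -0.0, 3.105]
wrist_force: [-0.5, 0.1, -0.4]
finger_gap: 94.2
```

```bash
python3 - <<'E'
from h import *
s=manip.read_state();c=manip.camera('wrist'); save(c,'w16'); print(s['eef_pos'],s['eef_rot'])
print([(x['rect'],x['conf']) for x in manip.find_in('dial',c)],[(x['rect'],x['conf']) for x in manip.find_in('index_ring',c)])
cv2.imwrite('pics/w16c.png',cv2.resize(c['img'][100:370,180:460],None,fx=2,fy=2)[:,:,::-1])
E
```

```text
[ 429.25338956 -271.93102778  243.28832864] [ 3.14136508e+00 -6.00377368e-05  3.10544700e+00]
[([285.4, 171.2, 62.3, 66.2], 0.7)] [([256.5, 142.3, 118.3, 117.4], 0.81)]
```

View pics/w16c.png

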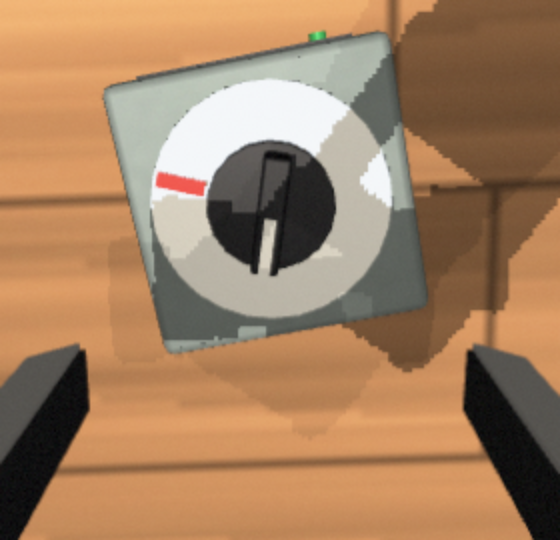

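Viewed from above, the pointer (white) end is at crop (264,272) and the bar's other end at (280,155). The ring centre is at (271,198) and the red mark runs from (158,180) to (206,189). That means a clockwise turn of a bit over 90°.

```bash
python3 - <<'E'
from h import *
s=manip.read_state();c=manip.camera('wrist')
g=lambda a,z: px2z(c,[(180+x/2,100+y/2) for x,y in a],z,s)[:,:2]
ring=g([(271,198)],56)[0]; disc=g([(271,205)],65)[0]; red=g([(158,180),(206,189)],56); bar=g([(264,272),(280,155)],91)
an=lambda d: np.degrees(np.arctan2(d[1],d[0]))
print('centre',ring,disc,bar.mean(0),'bar len',np.linalg.norm(bar[0]-bar[1]),'red',red)
print('red ang',an(red.mean(0)-ring),an(red.mean(0)-disc),an(red[0]-red[1]),'ptr ang',an(bar[0]-bar[1]),'tool yaw-180',np.degrees(s['eef_rot'][2])-180, 'j6',s['joints'][5])
E
```

```text
centre [ 411.0476782  -274.14162513] [ 412.68918666 -274.14583062] [ 412.17237922 -273.61350181] bar len 49.384253327635705 red [[ 401.00845619 -324.97396491]
 [ 405.86750706 -303.50672294]]
red ang -100.74547208480213 -102.99275127966926 -102.75383365316374 ptr ang -9.822782740901635 tool yaw-180 -2.069509119060484 j6 -2.1720332296280267
```

>>> send_rows([
  [[0.5, 17, -3, 20, 4], [0.5, 17, -3, 60, 8], [0.5, 17, -3, 100, 8], [0.5, 17, -3, 135, 8], [0.5, 17, -3, 155, 8], [0.5, 17, -3, 155, 8], [0.5, 17, -3, 155, 8], [0, 17, -3, 155, 8], [0, 17, -3, 155, 8], [0, 17, -3, 155, 8]],
], newtons=20)

```text
clock: 29.6
eef_pos: [412.3, -275.8, 89.0]
eef_rot: [-3.141, 0.001, 2.965]
wrist_force: [-0.1, 0.7, 0.7]
finger_gap: 26.6
```

>>> send_rows([
  [[0, 0, 0, 0, 0], [0, 0, 0, 0, 0], [0, 0, 0, 0, 0], [0, 0, 0, 0, 0], [0, 0, 0, 0, 0], [0, 0, 0, 0, 0]],
])

```text
clock: 30.2
eef_pos: [412.6, -273.7, 88.6]
eef_rot: [3.138, -0.0, 2.965]
wrist_force: [3.6, 18.4, 8.7]
finger_gap: 11.9
```

>>> send_rows([
  [[0, 0, 2, 0, 0], [0, 0, 2, 0, 7], [0, 0, 2, 0, 14], [0, 0, 2, 0, 21], [0, 0, 2, 0, 28], [0, 0, 2, 0, 35], [0, 0, 2, 0, 42], [0, 0, 2, 0, 48], [0, 0, 2, 0, 48], [0, 0, 2, 0, 48]],
])

```text
clock: 31.2
eef_pos: [413.2, -272.7, 88.6]
eef_rot: [3.14, -0.001, 2.127]
wrist_force: [4.8, 9.6, 4.8]
finger_gap: 11.6
```

>>> send_rows([
  [[0, 0, 0, 0, 7], [0, 0, 0, 0, 14], [0, 0, 0, 0, 21], [0, 0, 0, 0, 28], [0, 0, 0, 0, 35], [0, 0, 0, 0, 41], [0, 0, 0, 0, 44.5], [0, 0, 0, 0, 44.5], [0, 0, 0, 0, 44.5], [0, 0, 0, 0, 44.5]],
])

```text
clock: 32.2
eef_pos: [413.9, -272.7, 88.6]
eef_rot: [3.139, -0.002, 1.35]
wrist_force: [12.3, 11.8, 1.3]
finger_gap: 12.0
```

>>> send_rows([
  [[0.5, 0, 0, 0, 0], [0.5, 0, 0, 0, 0], [0.5, 0, 0, 0, 0], [0.5, 0, 0, -30, 0], [0.5, 0, 0, -70, 0], [0.5, 0, 0, -110, 0], [0.5, 0, 0, -150, 0], [0.5, 18, 0, -150, 0], [0.5, 18, 0, -150, 0], [0.5, 18, 0, -150, 0]],
])

```text
clock: 33.2
eef_pos: [416.1, -256.2, 237.7]
eef_rot: [-3.141, -0.0, 1.351]
wrist_force: [0.5, -0.1, -0.8]
finger_gap: 46.9
```

```bash
python3 - <<'E'
from h import *
s=manip.read_state();c=manip.camera('wrist'); save(c,'w17'); print(s['eef_pos'],s['eef_rot'])
a=cv2.resize(c['img'][80:300,180:460],None,fx=2,fy=2)
t=manip.camera('top'); save(t,'t3')
b=cv2.resize(t['img'][270:360,185:265],None,fx=3,fy=3)
im=np.zeros((440,800,3),np.uint8); im[:,:560]=a; im[:270,560:]=b; cv2.imwrite('pics/final.png',im[:,:,::-1])
E
```

```text
[ 416.05205089 -256.16797407  237.69364698] [-3.14062274e+00 -1.32124862e-04  1.35069613e+00]
```

View pics/final.png

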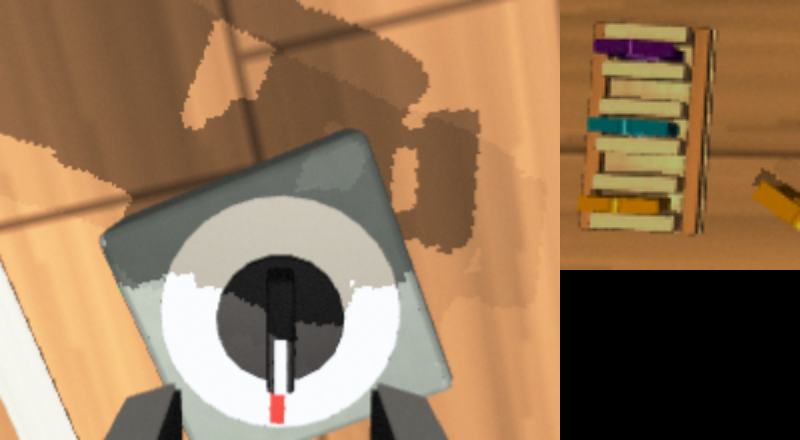

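The pointer (281,390) lines up with the red mark (277,409) to about 2°, roughly 1 mm at the pointer against a 4 mm tolerance. All three plaques are standing in the rack and the gripper touches nothing, so I'm handing in.

```bash
python3 -c "
from cell import manip; print(manip.sign_off())"
```

```text
the job is handed in; nothing more can be done
None
```

I racked the three plaques that were present, turned the timer dial to the red mark and handed the job in at about 33 s on the robot clock. Sign-off gives no verdict.

- **Plaques:** Purple, teal and the small ochre plaque (pink was absent) each came off its hook over the tip. They stand in the rack slots at +56, 0 and −56 mm. The wrist and top views showed all three in their slots and upright. I inferred that they reached the slot floor from the gripper height at release and did not measure it separately.
- **Dial:** I turned it about 92° clockwise. The last wrist picture shows the pointer about 2° (roughly 1 mm) off the red mark, against a 4 mm tolerance.
- **Bystanders:** I steered clear of the pots, saucer, brush and the two larger ochre look-alikes, but did not re-measure them at the end. The rack had not moved when I checked it before each placement.
- **Disagreements:** The fingers closed at about 55 mm on the gable instead of the 46 mm the task gave, and the grip held. My automatic rack fit locked onto the slot floors, so I read the block positions from the picture instead. The purple silhouette check found nothing after placing, so I confirmed that plaque by colour. While I was turning the dial the wrist force was about 17–20 N.

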